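# Load the glaze mill and dial in seven hours

## Task

Lay the mill jar with the blue lid on the two rollers of the roller mill, along the rollers and between the end cheeks; lower it, do not drop it. Then set the time dial to 7 hours, which is the seventh click clockwise from the red off mark (one click per hour), and then press the green start button fully in and let it come back out. Leave the orange-lidded jar, the bowl and the brush where they are.

Things in the scene. Friction and masses are not known exactly. Their poses are not given: they have to be found in the camera images.
- mill: Green bench roller mill, fixed, 280 (x) by 320 mm (y). Origin on the table, 130 mm behind its front edge, mid-width; x to its back, z up. Black control panel sloping 28 degrees, from 36 mm high at x = -130 to 105 mm at x = 0; it faces up and to the front (-x). Two rubber rollers along y, 36 mm thick, axes at x = 45 and 107, z = 120 mm. End cheeks at y = +-136 to 160 mm, tops at z = 152 mm.
- roller_nest (a point): Point midway between the end cheeks where the centre of a jar lies when the jar rests on both rollers: 158 mm above the table. Same axes as the mill.
- jar_blue: Closed mill jar with blue lid and band, white plastic, 130 mm long, body 62 mm in diameter, 0.3 to 0.65 kg. Origin: middle of its length, on its axis. y axis: along the jar to the lid; the body runs from y = -65 to +35 mm, the lid (57 mm in diameter) from +41 to +65 mm. It lies level in one of the two places of the rack.
- jar_orange: A second jar of the same shape and size with orange lid and band, in the other place of the rack. Leave alone.
- rack: Wooden jar rack, fixed, 260 mm (x) by 110 mm (y), board 15 mm thick with dowels 20 mm in diameter (tops 35 mm high). Origin: centre of its underside. Two places at x = -65 and +65 mm; a jar lies there along y on two dowels 48 mm apart, its axis 58 mm above the table.
- dial (a joint): Time dial, rad: 0 at the red off mark, growing clockwise as one faces the panel, stops at 0 and 5.027. It clicks every 0.419 rad (24 degrees), one click per hour up to 12, and springs to the nearest click when let go; turning takes about 0.25 N m. White marks on the panel, longer at 3, 6, 9, 12; off is lower left, 6 points straight up the slope. Starts at 1 to 4.
- dial_grip (a point): Grip point of the dial, on its axis, 34 mm out from the panel. Grey disc 68 mm in diameter (top 15 mm above the panel) with a bar grip across it, 64 mm long, 16 mm thick, 15 to 45 mm above the panel; a white line on one half is the pointer. x axis: along the bar to the pointer; z axis: out of the panel. Turns with the dial.
- start (a joint): Travel of the start button: 0 out, 0.006 m fully in. Springs back by itself; fully in takes about 6 N.
- start_top (a point): Centre of the top face of the green start button, 38 mm in diameter, standing 23 mm out of the panel in a black collar of 54 mm, to the right of the dial (156 mm from it). z axis: out of the panel; press along -z.
- bowl: Small fired clay bowl, rim 104 mm across, 55 mm high, loose. Origin: centre of its foot. Leave alone.
- brush: Glazing brush, 170 mm, lying on the table, loose. Origin on its handle. Leave alone.
Things that resemble listed ones, but are neither listed nor needed, are in the scene too. Leave any pink or yellow look-alike of the jar_blue alone.

How it is judged:
On the way, in this order (a step that is already met when the one before it is completed fails the run):
1. the blue-lidded jar lies on both rollers, let go (x of jar_blue in the frame of roller_nest between -0.007 and 0.007 m and y of jar_blue in the frame of roller_nest between -0.068 and 0.068 m and z of jar_blue in the frame of roller_nest between -0.005 and 0.005 m and angle between the y axis of jar_blue and the y axis of mill, either way round below 0.1 rad and contact force between jar_blue and the fingers below 0.3 N), for 0.2 s.
2. the dial stands at the seventh click (value of joint dial between 2.8 and 3.06 rad), for 0.3 s.
3. the start button is pressed fully in with the dial at seven (all of step 2 and value of joint start above 0.0045 m), for 0.05 s.
At the end, for the whole second after the job is handed in: Blue-lidded jar at rest on both rollers (centre within 7 mm across and 5 mm in height, along them within 0.1 rad, between the cheeks); dial at click 7 (2.93 rad within 0.13); start button, once pressed in 4.5 mm or more, out again (all of step 2 and x of jar_blue in the frame of roller_nest between -0.007 and 0.007 m and y of jar_blue in the frame of roller_nest between -0.068 and 0.068 m and z of jar_blue in the frame of roller_nest between -0.005 and 0.005 m and angle between the y axis of jar_blue and the y axis of mill, either way round below 0.1 rad and linear speed of jar_blue below 0.02 m/s and value of joint start below 0.002 m); the robot touches nothing.
It fails at once if the blue-lidded jar is dropped (falls freely by more than about 13 mm) (linear speed of jar_blue above 0.5 m/s and contact force between jar_blue and the fingers below 0.2 N).
It fails at once if the orange-lidded jar is moved by more than 15 mm (distance of jar_orange from where it was at the start of the episode above 0.015 m).
It fails at once if the bowl is moved by more than 15 mm (distance of bowl from where it was at the start of the episode above 0.015 m).
It fails at once if the brush is moved by more than 15 mm (distance of brush from where it was at the start of the episode above 0.015 m).
It also fails if it takes over 64 s, if anything falls off the work surface, if the arm or the gripper's body presses on something with over 40 N, if the wrist force passes 120 N, or if a joint passes its speed limit or range.

## Robot

A 7-joint arm with a two-finger parallel gripper is mounted at the origin on the work surface. World frame = base frame: x ahead of the robot, y to its left, z up, the work surface at z = 0. Lengths are in m, angles in rad, forces in N, time in s.
With the tool pointing down it reaches from about 0.425 to 0.875 m from the base axis. Payload 4.7 kg.
Tool frame: the origin (TCP) lies on the centre line of the jaws, within the pads' length; the fingertips stand 22 mm ahead of it and the grasp point (between the pads) lies 3 mm ahead of it (ctrl.tcp_to_tips is the z of the fingertips in the tool frame, in m); z points along the fingers, y is the direction in which the jaws open and shut (so a half turn about z gives the same grasp; the last joint's range is limited). The gripper opens to 87 mm and grips with 3 to 60 N. Pads are 19 mm wide; open, the fingers measure 117 mm over their backs; the gripper's body (75 mm by 190 mm) begins 51 mm behind the grasp point.
Start: joints at [1.215, 0.321, -0.07, 1.45, 0.023, 1.371, -0.057], TCP at [0.235, -0.606, 0.245] pointing down, gripper open.
Joint ranges: [-2.86, 2.86], [-0.3, 2.09], [-1.38, 1.24], [0.06, 2.45], [-1.56, 4.7], [0.09, 2.05], [-2.69, 2.69]. Speed limits (rad/s): [2.57, 2.57, 3.14, 3.14, 3.14, 3.14, 3.14].

## Interface

Orientations are given as a rotation vector (axis times angle).
In Python, from bench import ctrl, cams gives the robot as it stands.
- The arm moves only by the tool move_arm, never from a script. Its argument "deltas" is a list of rows, each an object with "linear": the shift along the tool's x, y, z as a fraction of full scale, a list of three; "turn": the turn, a rotation vector about the tool's x, y, z as a fraction of full scale, a list of three; "claw": the closure, from 0 (fully open) to 1 (shut). In form: [{"linear": [tx, ty, tz], "turn": [wx, wy, wz], "claw": claw}, ...]. A call has 1 to 20 rows; each row shifts and turns the commanded pose from where the row before left it, along the tool's axes as they then stand; what a row does not reach is not made up. Full scale, the value 1, is 0.03 m for a shift and 4 degrees for a turn. A row lasts 1/12 s, in which the tool goes at most 41.7 mm and 7.16 degrees, less where a joint would pass 70% of its speed; a pose out of reach is approached as far as the arm can. A call with a number of a shift or a turn outside -1 to 1 is refused whole. A call with a gripper value outside its range is refused whole. The fingers move at their own pace and stop on an object; "grip_force" is the grip in N (left out, the last holds). Time passes only in rows, so rows that do not move let the fingers close. It gives the time, the measured TCP pose, the force and the opening at its end, in the units of the state.
- ctrl.get_state(): the state, without advancing time (a new reading comes with each control period).
- cams.get_image(name): name is "side" or "top"; returns a dict with "image" (400x640x3 uint8, red, green, blue), "K" (3x3 intrinsics, pixels), "k1" (the pictures are not rectified: a ray, as slopes to the right and down, at radius r is drawn at 1 + k1 r^2 times it, then the intrinsics apply), "world_from_camera" (4x4, takes a point from camera to world coordinates). Camera axes: x right, y down, z forward; pixel columns grow to the right and rows downward; lengths in m; the calibration is good to about 2 mm. A picture is of the moment at which its call begins. There is no depth.
- ctrl.close_job(): hands the job in, once; it reports no verdict.
The state is a dict: "time": time; "joint_positions": joint angles; "qd": joint speeds; "joint_torque": joint torques, N m; "position": TCP position; "tool_rot": TCP orientation; "ft_force": force on the tool from outside, world axes, zero at the start; "torque": the same for the moment, N m; "grip_width": opening from 0.0 (shut) to 1.0 (fully open).
Only numpy, scipy, OpenCV 4.12 (cv2) and the standard library are available. Lean on these libraries where they do the work, as an engineer would, in place of code of your own. Each camera call takes 0.05 s, during which the arm holds its last target. There are 200 camera calls.

## Working session

There is one attempt and no reset: what is moved stays moved. The work goes in short steps, Python scripts to look and compute and a tool call to move; the robot and the scene stay as the last step left them, time stands still between calls to the robot, and variables do not carry over. Pictures are saved under pics/ and viewed, about 8 in all and at most 12, crops included, and the job is handed in when it is done.

Besides the shell and the picture viewer there is one more tool, called after "Request:" as name(argument=value, ...), one argument or row to a line, values as JSON. move_arm: Moves the arm, as the interface text tells. Shift numbers are shares of 0.03 m and turn numbers shares of 4 degrees, none past 1 either way. Its arguments: {"type":"object","properties":{"deltas":{"type":"array"},"grip_force":{"type":"number"}},"required":["deltas"]}

```bash
mkdir -p pics; cat > h.py <<'E'
import numpy as np, cv2
from bench import ctrl, cams
def grab(n,f):
    d=cams.get_image(n); np.savez(f'pics/{f}.npz',**d); cv2.imwrite(f'pics/{f}.png',d['image'][:,:,::-1]); return d
def load(f): return dict(np.load(f'pics/{f}.npz'))
def ray(d,u,v):
    K=d['K']; x=(u-K[0,2])/K[0,0]; y=(v-K[1,2])/K[1,1]
    s=np.hypot(x,y); r=s
    for _ in range(30): r=s/(1+float(d['k1'])*r*r)
    f=r/s if s>0 else 1
    T=d['world_from_camera']; w=T[:3,:3]@np.array([x*f,y*f,1]); return T[:3,3],w/np.linalg.norm(w)
def onz(d,u,v,z):
    o,w=ray(d,u,v); return o+w*(z-o[2])/w[2]
def two(d1,p1,d2,p2):
    o1,w1=ray(d1,*p1);o2,w2=ray(d2,*p2)
    s,t=np.linalg.lstsq(np.stack([w1,-w2],1),o2-o1,rcond=None)[0]
    a=o1+s*w1;b=o2+t*w2; return (a+b)/2,np.linalg.norm(a-b)
def proj(d,P):
    T=d['world_from_camera'];c=T[:3,:3].T@(np.array(P)-T[:3,3]);x=c[:2]/c[2];x=x*(1+float(d['k1'])*(x@x));return d['K'][[0,1],[0,1]]*x+d['K'][:2,2]
E
python3 - <<'E'
from h import *
for n in('top','side'):
    d=grab(n,n+'0'); print(n,d['K'].tolist(),d['k1'],d['world_from_camera'].round(3).tolist())
print(ctrl.get_state(),ctrl.tcp_to_tips)
a=cv2.imread('pics/top0.png');b=cv2.imread('pics/side0.png')
E
```

```text
top [[384.03586329846553, 0.0, 317.20847154586227], [0.0, 384.03586329846553, 199.08973215885496], [0.0, 0.0, 1.0]] -0.056989475342541944 [[-0.103, -0.968, 0.229, 0.234], [-0.995, 0.1, -0.027, 0.147], [0.003, -0.231, -0.973, 1.298], [0.0, 0.0, 0.0, 1.0]]
side [[518.976294279197, 0.0, 321.7700046442842], [0.0, 518.976294279197, 200.1224151726198], [0.0, 0.0, 1.0]] 0.03323363761023103 [[-0.949, -0.218, 0.227, 0.083], [-0.315, 0.678, -0.664, 1.354], [-0.009, -0.702, -0.712, 1.421], [0.0, 0.0, 0.0, 1.0]]
{'time': 0.1, 'joint_positions': array([ 1.21511254,  0.32179213, -0.07010952,  1.45156912,  0.02264584,
        1.37079762, -0.05688431]), 'qd': array([-0.00058425, -0.00078984, -0.0007428 , -0.00239592,  0.00106114,
       -0.00210477, -0.00018711]), 'joint_torque': array([-1.82770223e-04, -4.92570913e+01, -4.05706996e-01, -3.13397777e+01,
       -6.40874309e-02,  3.95373150e-02,  9.62966078e-05]), 'position': array([ 0.23470732, -0.60564725,  0.24353487]), 'tool_rot': array([-3.08633493e+00, -5.77353217e-01,  7.13406727e-04]), 'ft_force': array([-0.09310912, -0.49240267, -0.41301742]), 'torque': array([0.00808509, 0.02615251, 0.00069965]), 'grip_width': 1.0026987183949012} 0.022
```

View pics/top0.png

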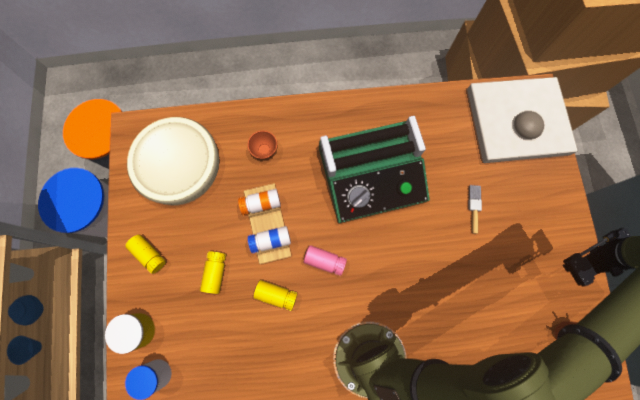

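View pics/side0.png

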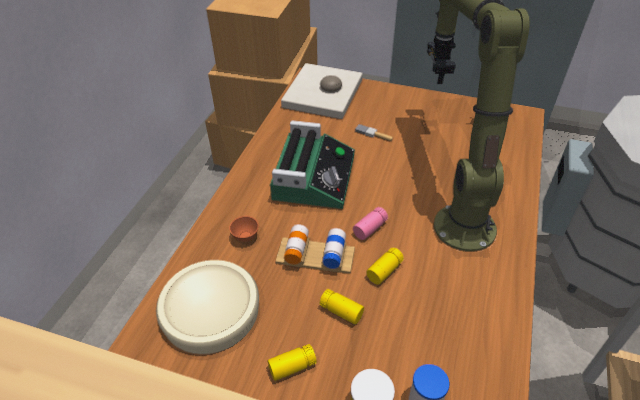

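The top view shows the rack with two jars: blue at (268,240) and orange at (260,202). The mill is at (375,170), with its dial at (359,195) and green button at (406,188). The pink jar (325,260), the yellow jars and the blue floor or table cans (71,200), (141,382) are distractors. The blue-lidded jar in the rack fits the description. I'll confirm it in an enlarged crop.

```bash
python3 - <<'E'
import cv2,numpy as np
a=cv2.imread('pics/top0.png');b=cv2.imread('pics/side0.png')
r=lambda i,x,y,w,h:cv2.resize(i[y:y+h,x:x+w],(400,300),interpolation=cv2.INTER_CUBIC)
cv2.imwrite('pics/crop1.png',np.vstack([np.hstack([r(a,225,175,80,60+30)if 0 else r(a,220,180,96,72+0)if 0 else r(a,220,180,112,84),r(a,312,112,128,96+20)if 0 else r(a,316,115,120,90+20)[:300]]),np.hstack([r(b,270,215,88,66),r(b,268,118,96,72+20)[:300]])]))
E
```

```text
(no output)
```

View pics/crop1.png

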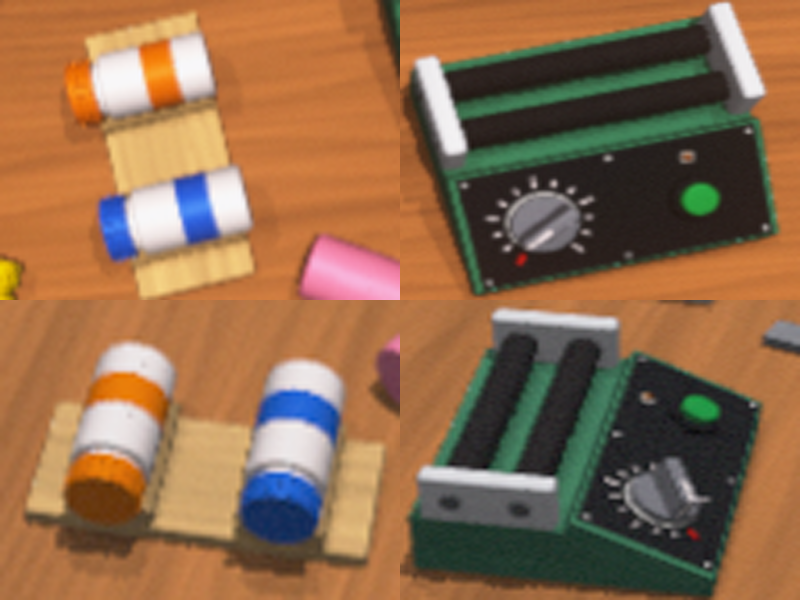

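The crop confirms it. The blue-lidded jar is the lower jar in the rack, with its lid to the left (+y), and the dial pointer is near the first click. Next I'll measure with masks.

```bash
python3 - <<'E'
from h import *
def blobs(d,box,f,mn=15):
    hsv=cv2.cvtColor(d['image'],cv2.COLOR_RGB2HSV).astype(int);m=f(hsv[...,0],hsv[...,1],hsv[...,2]).astype(np.uint8)
    x,y,w,h=box;k=np.zeros_like(m);k[y:y+h,x:x+w]=1;m*=k
    n,l,s,c=cv2.connectedComponentsWithStats(m)
    out=[]
    for i in range(1,n):
        if s[i,4]>=mn:
            p=np.argwhere(l==i)[:,::-1].astype(np.float32)
            out.append((c[i].round(2).tolist(),int(s[i,4]),cv2.boxPoints(cv2.minAreaRect(p)).round(1).tolist()))
    return out
T,S=load('top0'),load('side0')
boxes={'T':(T,(225,175,90,95),(315,110,120,115)),'S':(S,(270,215,90,60),(265,115,95,95))}
for k,(d,b1,b2) in boxes.items():
    for nm,b,f in(('blue',b1,lambda h,s,v:(h>100)&(h<130)&(s>120)),('jwhite',b1,lambda h,s,v:(s<60)&(v>130)),('orange',b1,lambda h,s,v:(h>8)&(h<14)&(s>225)&(v>160)),
      ('btn',b2,lambda h,s,v:(h>45)&(h<75)&(s>150)&(v>110)),('grey',b2,lambda h,s,v:(s<45)&(v>95)),('red',b2,lambda h,s,v:((h<8)|(h>172))&(s>140)&(v>120))):
        for o in blobs(d,b,f,3 if nm=='red' else 12): print(k,nm,o)
E
```

```text
T blue ([274.23, 237.86], 148, [[268.1000061035156, 230.5], [276.3999938964844, 228.39999389648438], [280.6000061035156, 245.39999389648438], [272.3999938964844, 247.39999389648438]])
T blue ([252.04, 243.4], 113, [[246.6999969482422, 236.1999969482422], [253.6999969482422, 234.60000610351562], [257.3999938964844, 250.6999969482422], [250.39999389648438, 252.3000030517578]])
T jwhite ([273.58, 198.14], 163, [[266.70001220703125, 190.8000030517578], [275.8999938964844, 188.5], [280.20001220703125, 205.6999969482422], [271.0, 208.0]])
T jwhite ([253.19, 203.02], 237, [[244.1999969482422, 195.6999969482422], [257.70001220703125, 192.8000030517578], [261.5, 210.39999389648438], [248.0, 213.3000030517578]])
T jwhite ([283.4, 235.68], 177, [[275.0, 228.0], [285.20001220703125, 224.60000610351562], [291.29998779296875, 242.89999389648438], [281.1000061035156, 246.3000030517578]])
T jwhite ([262.93, 240.59], 258, [[253.8000030517578, 232.8000030517578], [268.0, 230.0], [271.70001220703125, 248.3000030517578], [257.3999938964844, 251.10000610351562]])
T orange ([265.85, 206.31], 26, [[262.0, 
[... 2337 characters left out ...]
9], [320.0, 136.10000610351562]])
S grey ([357.94, 127.56], 16, [[356.0, 125.0], [359.0, 125.0], [359.0, 130.0], [356.0, 130.0]])
S grey ([335.63, 174.15], 54, [[329.5, 168.5], [333.5, 166.10000610351562], [341.5, 179.89999389648438], [337.5, 182.3000030517578]])
S grey ([288.59, 175.46], 345, [[270.8999938964844, 183.39999389648438], [272.29998779296875, 168.10000610351562], [306.29998779296875, 171.0], [305.0, 186.3000030517578]])
S grey ([326.43, 177.99], 97, [[319.79998779296875, 173.39999389648438], [327.8999938964844, 170.6999969482422], [332.5, 184.5], [324.3999938964844, 187.1999969482422]])
S red ([337.67, 189.33], 3, [[337.0, 189.0], [337.5, 188.5], [338.5, 189.5], [338.0, 190.0]])
```

```bash
python3 - <<'E'
from h import *
T,S=load('top0'),load('side0'); np.set_printoptions(precision=4,suppress=True)
lid=onz(T,252.04,243.4,.065);band=onz(T,274.23,237.86,.065);e1=onz(T,250.2-1.7,244.2-.6+.6,.058);e2=onz(T,288.2,233.7,.058)
v=lid-band;print('jar lid,band,ends',lid,band,e1,e2,'len',np.linalg.norm(e1-e2),'yaw of y',np.degrees(np.arctan2(v[1],v[0])))
print('band two-view',two(T,(274.23,237.86),S,(335.78,238.68)))
e=e1-e2;print('yaw ends',np.degrees(np.arctan2(e[1],e[0])),(e1+e2)/2)
ob=[onz(T,x,y,.065) for x,y in((262.93,240.59),(283.4,235.68))];print('white',ob)
B,er=two(T,(405.61,187.52),S,(339.62,150.5));print('button',B,er)
cl=[onz(T,*p,.152) for p in([319.1,137.3],[327.4,135.1],[337.8,174.7],[329.5,176.9])];cr=[onz(T,*p,.152) for p in([407.2,117.1],[415.3,114.8],[426.1,153.7],[418,156])]
print('cheeks',np.array(cl),np.array(cr))
L=np.mean(cl,0);R=np.mean(cr,0);d=L-R;print(L,R,np.linalg.norm(d),'mill y yaw',np.degrees(np.arctan2(d[1],d[0])))
for c in(cl,cr):
    q=c[0]-c[3];print('cheek len',np.linalg.norm(q),np.degrees(np.arctan2(q[1],q[0])))
print('side cheeks',[two(T,a,S,b) for a,b in(((328.14,155.14),(288.59,175.46)),((416.39,134.54),(305.27,125.6)))])
print('dial',[onz(T,358.03,195.26,z) for z in(.08,.1)], two(T,(358.03,195.26),S,(331,176)))
E
```

```text
jar lid,band,ends [0.3997 0.3368 0.065 ] [0.4104 0.2642 0.065 ] [0.3992 0.3494 0.058 ] [0.4203 0.2186 0.058 ] len 0.13252652050114688 yaw of y 98.32796024994197
band two-view (array([0.4079, 0.2627, 0.0812]), np.float64(0.00018705371015925498))
yaw ends 99.1322193119397 [0.4098 0.284  0.058 ]
white [array([0.4052, 0.3012, 0.065 ]), array([0.4144, 0.2342, 0.065 ])]
button [ 0.5288 -0.1794  0.0841] 0.0005708904231425268
cheeks [[0.7046 0.0885 0.152 ]
 [0.7094 0.0613 0.152 ]
 [0.5746 0.0435 0.152 ]
 [0.5701 0.0701 0.152 ]] [[ 0.7461 -0.2041  0.152 ]
 [ 0.7517 -0.232   0.152 ]
 [ 0.6154 -0.244   0.152 ]
 [ 0.6103 -0.2168  0.152 ]]
[0.6397 0.0658 0.152 ] [ 0.6809 -0.2242  0.152 ] 0.29296175332780067 mill y yaw 98.08375810880453
cheek len 0.13571148178289408 7.78955350174692
cheek len 0.13639221760171324 5.337768759583216
side cheeks [(array([0.6506, 0.0648, 0.1288]), np.float64(0.001093056463964756)), (array([ 0.6906, -0.2299,  0.1336]), np.float64(0.000721579619055806))]
dial [array([ 0.5195, -0.0207,  0.08  ]), array([ 0.5149, -0.018 ,  0.1   ])] (array([ 0.5157, -0.0193,  0.091 ]), np.float64(0.0025744398857473856))
```

```bash
python3 - <<'E'
from h import *
T=load('top0'); np.set_printoptions(precision=4,suppress=True)
hsv=cv2.cvtColor(T['image'],cv2.COLOR_RGB2HSV).astype(int);H,Sa,V=hsv[...,0],hsv[...,1],hsv[...,2]
yaw=np.radians(8.1);ux=np.array([np.cos(yaw),np.sin(yaw),0]);uy=np.array([-np.sin(yaw),np.cos(yaw),0])
mill=((H>60)&(H<90)&(Sa>90))|((V<60))
# rollers: dark blobs on rays between cheeks, sampled along mill x at z=.12
img=cv2.GaussianBlur(T['image'],(0,0),.6).astype(np.float32)
L,R=np.array([.6397,.0658,.12]),np.array([.6809,-.2242,.12])
C=(L+R)/2; C[2]=.12
for t in(-.09,-.06,-.03,0,.03,.06,.09):
    s=np.arange(-.12,.1,.001);P=[C+uy*t+ux*a for a in s];q=np.array([proj(T,p) for p in P],np.float32)
    c=cv2.remap(img,q[None,:,0],q[None,:,1],cv2.INTER_LINEAR)[0]
    g=(c[:,1]-c[:,0])   # greenness high on green body
    dark=g<12
    e=np.flatnonzero(np.diff(dark.astype(int)));print(t,[(round(float(s[i])*1000),'in' if dark[i+1] else 'out') for i in e])
# front bottom edge z=0
C0=C.copy();C0[2]=0
for t in(-.12,-.08,-.04,0,.04,.08,.12):
    s=np.arange(-.26,-.12,.001);q=np.array([proj(T,C0+uy*t+ux*a) for a in s],np.float32)
    c=cv2.remap(img,q[None,:,0],q[None,:,1],cv2.INTER_LINEAR)[0]
    i=np.flatnonzero((c[:,0]-c[:,1])<15)[0];print('front',t,s[i].round(3))
print(C,ux,uy)
E
```

```text
-0.09 [(-77, 'out'), (-41, 'in'), (-5, 'out'), (19, 'in'), (57, 'out'), (68, 'in')]
-0.06 [(-77, 'out'), (-42, 'in'), (-5, 'out'), (19, 'in'), (57, 'out'), (68, 'in')]
-0.03 [(-77, 'out'), (-41, 'in'), (-6, 'out'), (19, 'in'), (57, 'out'), (68, 'in')]
0 [(-76, 'out'), (-41, 'in'), (-6, 'out'), (20, 'in'), (57, 'out'), (68, 'in')]
0.03 [(-76, 'out'), (-41, 'in'), (-5, 'out'), (20, 'in'), (58, 'out'), (68, 'in')]
0.06 [(-76, 'out'), (-41, 'in'), (-5, 'out'), (19, 'in'), (58, 'out'), (68, 'in')]
0.09 [(-76, 'out'), (-41, 'in'), (-5, 'out'), (20, 'in'), (58, 'out'), (68, 'in')]
front -0.12 -0.191
front -0.08 -0.192
front -0.04 -0.192
front 0 -0.192
front 0.04 -0.191
front 0.08 -0.191
front 0.12 -0.191
[ 0.6603 -0.0792  0.12  ] [0.99   0.1409 0.    ] [-0.1409  0.99    0.    ]
```

```bash
python3 - <<'E'
from h import *
np.set_printoptions(precision=4,suppress=True)
yaw=np.radians(8.1);ux=np.array([np.cos(yaw),np.sin(yaw),0]);uy=np.array([-np.sin(yaw),np.cos(yaw),0]);C=np.array([.6603,-.0792,.12])
for f in('side0','top0'):
  T=load(f);img=cv2.GaussianBlur(T['image'],(0,0),.6).astype(np.float32)
  for t in(-.06,-.02,.02,.06):
    s=np.arange(-.12,.1,.001);q=np.array([proj(T,C+uy*t+ux*a) for a in s],np.float32)
    c=cv2.remap(img,q[None,:,0],q[None,:,1],cv2.INTER_LINEAR)[0]
    g=c[:,1]-c[:,0];dark=g<12
    e=np.flatnonzero(np.diff(dark.astype(int)));print(f,t,[(round(float(s[i])*1000),'in' if dark[i+1] else 'out') for i in e])
# jar outline across, at z=.058, both views, along jar-perpendicular
jy=np.radians(98.7);a=np.array([np.cos(jy),np.sin(jy),0]);p=np.array([a[1],-a[0],0]);J=np.array([.4098,.284,.058])
for f in('side0','top0'):
  T=load(f);img=cv2.GaussianBlur(T['image'],(0,0),.5).astype(np.float32)
  for t in(-.055,-.02,0.01,.055):
    s=np.arange(-.06,.06,.001);q=np.array([proj(T,J+a*t+p*k) for k in s],np.float32)
    c=cv2.remap(img,q[None,:,0],q[None,:,1],cv2.INTER_LINEAR)[0]
    m=(c[:,2]>c[:,0]*.75)
    i=np.flatnonzero(m);print(f,t,s[i[0]].round(3),s[i[-1]].round(3))
E
```

```text
side0 -0.06 [(-78, 'out'), (-39, 'in'), (-7, 'out'), (22, 'in'), (56, 'out'), (70, 'in')]
side0 -0.02 [(-77, 'out'), (-39, 'in'), (-7, 'out'), (22, 'in'), (55, 'out'), (70, 'in')]
side0 0.02 [(-77, 'out'), (-40, 'in'), (-7, 'out'), (22, 'in'), (55, 'out'), (70, 'in')]
side0 0.06 [(-77, 'out'), (-39, 'in'), (-7, 'out'), (21, 'in'), (56, 'out'), (70, 'in')]
top0 -0.06 [(-77, 'out'), (-42, 'in'), (-5, 'out'), (19, 'in'), (57, 'out'), (68, 'in')]
top0 -0.02 [(-77, 'out'), (-42, 'in'), (-5, 'out'), (19, 'in'), (57, 'out'), (68, 'in')]
top0 0.02 [(-77, 'out'), (-40, 'in'), (-5, 'out'), (20, 'in'), (58, 'out'), (68, 'in')]
top0 0.06 [(-76, 'out'), (-41, 'in'), (-5, 'out'), (19, 'in'), (58, 'out'), (68, 'in')]
side0 -0.055 -0.032 0.027
side0 -0.02 -0.034 0.029
side0 0.01 -0.032 0.028
side0 0.055 -0.033 0.029
top0 -0.055 -0.032 0.027
top0 -0.02 -0.034 0.03
top0 0.01 -0.031 0.028
top0 0.055 -0.031 0.029
```

Both views agree on the rollers (spacing 61.5 mm against 62 mm). The nest is at about (0.668, -0.078, 0.158) with yaw 8.1°, and the jar is at about (0.408, 0.284, 0.058) with its axis at 98.7°. I'll swing the arm over along an arc.

Request:
move_arm(
  deltas=[
    {"linear": [1,0,-0.1],"turn": [0,0,-0.65],"claw": 0},
    {"linear": [1,0,-0.1],"turn": [0,0,-0.65],"claw": 0},
    {"linear": [1,0,-0.1],"turn": [0,0,-0.65],"claw": 0},
    {"linear": [1,0,-0.1],"turn": [0,0,-0.65],"claw": 0},
    {"linear": [1,0,-0.1],"turn": [0,0,-0.65],"claw": 0},
    {"linear": [1,0,-0.1],"turn": [0,0,-0.65],"claw": 0},
    {"linear": [1,0,-0.1],"turn": [0,0,-0.65],"claw": 0},
    {"linear": [1,0,-0.1],"turn": [0,0,-0.65],"claw": 0},
    {"linear": [1,0,-0.1],"turn": [0,0,-0.65],"claw": 0},
    {"linear": [1,0,-0.1],"turn": [0,0,-0.65],"claw": 0},
    {"linear": [1,0,0],"turn": [0,0,-0.65],"claw": 0},
    {"linear": [1,0,0],"turn": [0,0,-0.65],"claw": 0},
    {"linear": [1,0,0],"turn": [0,0,-0.65],"claw": 0},
    {"linear": [1,0,0],"turn": [0,0,-0.65],"claw": 0},
    {"linear": [1,0,0],"turn": [0,0,-0.65],"claw": 0},
    {"linear": [1,0,0],"turn": [0,0,-0.65],"claw": 0},
    {"linear": [1,0,0],"turn": [0,0,-0.65],"claw": 0},
    {"linear": [1,0,0],"turn": [0,0,-0.65],"claw": 0},
    {"linear": [1,0,0],"turn": [0,0,-0.65],"claw": 0},
    {"linear": [1,0,0],"turn": [0,0,-0.65],"claw": 0},
  ],
  grip_force=40,
)

```text
time: 1.77
position: [0.6387, -0.1886, 0.2738]
tool_rot: [-2.52, -1.875, 0.001]
ft_force: [0.4, 1.0, 0.7]
grip_width: 0.999
```

Request:
move_arm(
  deltas=[
    {"linear": [0.767,-0.444,0],"turn": [0,0,-0.3175],"claw": 0},
    {"linear": [0.767,-0.444,0],"turn": [0,0,-0.3175],"claw": 0},
    {"linear": [0.767,-0.444,0],"turn": [0,0,-0.3175],"claw": 0},
    {"linear": [0.767,-0.444,0],"turn": [0,0,-0.3175],"claw": 0},
    {"linear": [0.767,-0.444,0],"turn": [0,0,-0.3175],"claw": 0},
    {"linear": [0.767,-0.444,0],"turn": [0,0,-0.3175],"claw": 0},
    {"linear": [0.767,-0.444,0],"turn": [0,0,-0.3175],"claw": 0},
    {"linear": [0.767,-0.444,0],"turn": [0,0,-0.3175],"claw": 0},
    {"linear": [0.767,-0.444,0],"turn": [0,0,-0.3175],"claw": 0},
    {"linear": [0.767,-0.444,0],"turn": [0,0,-0.3175],"claw": 0},
    {"linear": [0.767,-0.444,0],"turn": [0,0,-0.3175],"claw": 0},
    {"linear": [0.767,-0.444,0],"turn": [0,0,-0.3175],"claw": 0},
    {"linear": [0.767,-0.444,0],"turn": [0,0,-0.3175],"claw": 0},
    {"linear": [0.767,-0.444,0],"turn": [0,0,-0.3175],"claw": 0},
    {"linear": [0.767,-0.444,0],"turn": [0,0,-0.3175],"claw": 0},
    {"linear": [0.767,-0.444,0],"turn": [0,0,-0.3175],"claw": 0},
    {"linear": [0.767,-0.444,0],"turn": [0,0,-0.3175],"claw": 0},
    {"linear": [0.767,-0.444,0],"turn": [0,0,-0.3175],"claw": 0},
    {"linear": [0.767,-0.444,0],"turn": [0,0,-0.3175],"claw": 0},
    {"linear": [0.767,-0.444,0],"turn": [0,0,-0.3175],"claw": 0},
    {"linear": [0,0,0],"turn": [0,0,0],"claw": 0},
  ],
)

```text
$.deltas: bad value
```

```bash
cat >> h.py <<'E'
from scipy.spatial.transform import Rotation as Ro
def to(target,rot=None):
    s=ctrl.get_state();R=Ro.from_rotvec(s['tool_rot']);d=R.inv().apply(np.array(target)-s['position'])
    print('t',round(s['time'],2),'pos',s['position'].round(4),'F',s['ft_force'].round(1),'grip',round(s['grip_width'],3)); 
    print('tool x',R.as_matrix()[:,0].round(3),'y',R.as_matrix()[:,1].round(3),'z',R.as_matrix()[:,2].round(3))
    print('full-scale shift',(d/.03).round(3))
    if rot is not None: print('full-scale turn',(np.degrees((R.inv()*Ro.from_matrix(rot)).as_rotvec())/4).round(3))
def down(yaw): # tool y at yaw (deg), z down
    y=np.array([np.cos(np.radians(yaw)),np.sin(np.radians(yaw)),0]);z=np.array([0,0,-1.]);return np.stack([np.cross(y,z),y,z],1)
E
python3 -c "
from h import *
to([.408,.284,.066],down(8.7))"
```

```text
t 1.77 pos [ 0.6387 -0.1886  0.2738] F [0.4 1.  0.7] grip 0.999
tool x [ 0.287  0.958 -0.   ] y [ 0.958 -0.287 -0.001] z [-0.001  0.    -1.   ]
full-scale shift [ 12.881 -11.881   6.938]
full-scale turn [-1.500e-02 -2.000e-03 -6.347e+00]
```

Refused because the call had 21 rows. I'll send 20.

Request:
move_arm(
  deltas=[
    {"linear": [0.767,-0.444,0],"turn": [0,0,-0.3175],"claw": 0},
    {"linear": [0.767,-0.444,0],"turn": [0,0,-0.3175],"claw": 0},
    {"linear": [0.767,-0.444,0],"turn": [0,0,-0.3175],"claw": 0},
    {"linear": [0.767,-0.444,0],"turn": [0,0,-0.3175],"claw": 0},
    {"linear": [0.767,-0.444,0],"turn": [0,0,-0.3175],"claw": 0},
    {"linear": [0.767,-0.444,0],"turn": [0,0,-0.3175],"claw": 0},
    {"linear": [0.767,-0.444,0],"turn": [0,0,-0.3175],"claw": 0},
    {"linear": [0.767,-0.444,0],"turn": [0,0,-0.3175],"claw": 0},
    {"linear": [0.767,-0.444,0],"turn": [0,0,-0.3175],"claw": 0},
    {"linear": [0.767,-0.444,0],"turn": [0,0,-0.3175],"claw": 0},
    {"linear": [0.767,-0.444,0],"turn": [0,0,-0.3175],"claw": 0},
    {"linear": [0.767,-0.444,0],"turn": [0,0,-0.3175],"claw": 0},
    {"linear": [0.767,-0.444,0],"turn": [0,0,-0.3175],"claw": 0},
    {"linear": [0.767,-0.444,0],"turn": [0,0,-0.3175],"claw": 0},
    {"linear": [0.767,-0.444,0],"turn": [0,0,-0.3175],"claw": 0},
    {"linear": [0.767,-0.444,0],"turn": [0,0,-0.3175],"claw": 0},
    {"linear": [0.767,-0.444,0],"turn": [0,0,-0.3175],"claw": 0},
    {"linear": [0.767,-0.444,0],"turn": [0,0,-0.3175],"claw": 0},
    {"linear": [0.767,-0.444,0],"turn": [0,0,-0.3175],"claw": 0},
    {"linear": [0.767,-0.444,0],"turn": [0,0,-0.3175],"claw": 0},
  ],
)

```text
time: 3.43
position: [0.4111, 0.2889, 0.2745]
tool_rot: [2.046, 2.384, -0.0]
ft_force: [0.5, 0.4, -0.5]
grip_width: 0.999
```

Request:
move_arm(
  deltas=[
    {"linear": [0,0,0.7],"turn": [0,0,0],"claw": 0},
    {"linear": [0,0,0.7],"turn": [0,0,0],"claw": 0},
    {"linear": [0,0,0],"turn": [0,0,0],"claw": 0},
    {"linear": [0,0,0],"turn": [0,0,0],"claw": 0},
  ],
)

```text
time: 3.77
position: [0.4117, 0.2871, 0.232]
tool_rot: [-2.047, -2.382, 0.003]
ft_force: [0.6, 1.0, 0.2]
grip_width: 1.004
```

```bash
python3 -c "
from h import *
to([.408,.284,.066],down(8.7))"
```

```text
t 3.77 pos [0.4117 0.2871 0.232 ] F [0.6 1.  0.2] grip 1.004
tool x [-0.15   0.989 -0.001] y [ 0.989  0.15  -0.002] z [-0.002 -0.001 -1.   ]
full-scale shift [-0.08  -0.126  5.532]
full-scale turn [-0.032  0.008 -0.014]
```

Request:
move_arm(
  deltas=[
    {"linear": [-0.08,-0.13,0.8],"turn": [0,0,0],"claw": 0},
    {"linear": [0,0,0.8],"turn": [0,0,0],"claw": 0},
    {"linear": [0,0,0.8],"turn": [0,0,0],"claw": 0},
    {"linear": [0,0,0.8],"turn": [0,0,0],"claw": 0},
    {"linear": [0,0,0.8],"turn": [0,0,0],"claw": 0},
    {"linear": [0,0,0.6],"turn": [0,0,0],"claw": 0},
    {"linear": [0,0,0.5],"turn": [0,0,0],"claw": 0},
    {"linear": [0,0,0.4],"turn": [0,0,0],"claw": 0},
    {"linear": [0,0,0],"turn": [0,0,0],"claw": 0},
    {"linear": [0,0,0],"turn": [0,0,0],"claw": 0},
  ],
)

```text
time: 4.6
position: [0.4097, 0.2842, 0.068]
tool_rot: [-2.049, -2.381, -0.0]
ft_force: [0.2, -1.1, 0.1]
grip_width: 0.997
```

```bash
python3 -c "
from h import *
to([.408,.284,.066],down(8.7))
a=grab('top','g1');b=grab('side','g2')
A=cv2.imread('pics/g1.png')[180:280,210:330];B=cv2.imread('pics/g2.png')[200:300,270:390]
cv2.imwrite('pics/g.png',np.hstack([cv2.resize(A,(400,333),interpolation=2),cv2.resize(B,(400,333),interpolation=2)]))"
```

```text
t 4.6 pos [0.4097 0.2842 0.068 ] F [ 0.2 -1.1  0.1] grip 0.997
tool x [-0.149  0.989  0.   ] y [0.989 0.149 0.   ] z [-0.  0. -1.]
full-scale shift [ 0.001 -0.057  0.068]
full-scale turn [ 0.    -0.005 -0.032]
```

View pics/g.png

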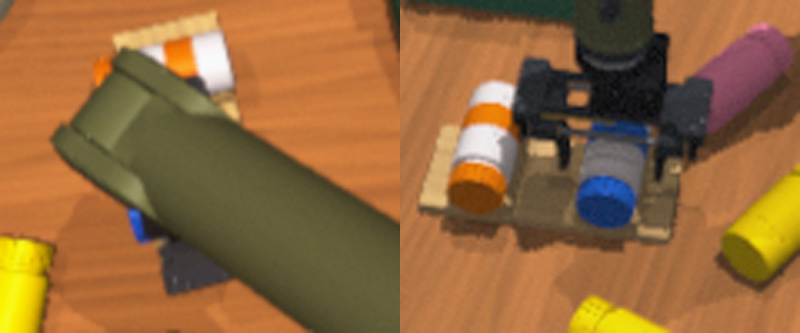

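The side view shows the fingers straddling the blue jar (at about (613,175) in the crop), clear of the orange one. I'll close and lift.

Request:
move_arm(
  deltas=[
    {"linear": [0,-0.06,0.04],"turn": [0,0,0],"claw": 0.3},
    {"linear": [0,0,0],"turn": [0,0,0],"claw": 0.6},
    {"linear": [0,0,0],"turn": [0,0,0],"claw": 1},
    {"linear": [0,0,0],"turn": [0,0,0],"claw": 1},
    {"linear": [0,0,0],"turn": [0,0,0],"claw": 1},
    {"linear": [0,0,0],"turn": [0,0,0],"claw": 1},
    {"linear": [0,0,0],"turn": [0,0,0],"claw": 1},
    {"linear": [0,0,-0.2],"turn": [0,0,0],"claw": 1},
    {"linear": [0,0,-0.4],"turn": [0,0,0],"claw": 1},
    {"linear": [0,0,-0.6],"turn": [0,0,0],"claw": 1},
    {"linear": [0,0,-0.8],"turn": [0,0,0],"claw": 1},
    {"linear": [0,0,-0.8],"turn": [0,0,0],"claw": 1},
    {"linear": [0,0,-0.8],"turn": [0,0,0],"claw": 1},
    {"linear": [0,0,-0.8],"turn": [0,0,0],"claw": 1},
    {"linear": [0,0,-0.8],"turn": [0,0,0],"claw": 1},
    {"linear": [0,0,-0.6],"turn": [0,0,0],"claw": 1},
    {"linear": [0,0,-0.3],"turn": [0,0,0],"claw": 1},
    {"linear": [0,0,0],"turn": [0,0,0],"claw": 1},
    {"linear": [0,0,0],"turn": [0,0,0],"claw": 1},
  ],
)

```text
time: 6.28
position: [0.4072, 0.2835, 0.2489]
tool_rot: [2.049, 2.382, -0.001]
ft_force: [-0.9, 0.3, -4.5]
grip_width: 0.704
```

```bash
python3 -c "
from h import *
to([.668,-.078,.25],down(8.1))"
```

```text
t 6.28 pos [0.4072 0.2835 0.2489] F [-0.9  0.3 -4.5] grip 0.704
tool x [-0.149  0.989 -0.001] y [ 0.989  0.149 -0.   ] z [-0.    -0.001 -1.   ]
full-scale shift [-13.213   6.797  -0.031]
full-scale turn [-0.006  0.008  0.124]
```

Request:
move_arm(
  deltas=[
    {"linear": [-0.2,0.1,0],"turn": [0,0,0.12],"claw": 1},
    {"linear": [-0.5,0.26,0],"turn": [0,0,0],"claw": 1},
    {"linear": [-0.75,0.38,0],"turn": [0,0,0],"claw": 1},
    {"linear": [-0.75,0.38,0],"turn": [0,0,0],"claw": 1},
    {"linear": [-0.75,0.38,0],"turn": [0,0,0],"claw": 1},
    {"linear": [-0.75,0.38,0],"turn": [0,0,0],"claw": 1},
    {"linear": [-0.75,0.38,0],"turn": [0,0,0],"claw": 1},
    {"linear": [-0.75,0.38,0],"turn": [0,0,0],"claw": 1},
    {"linear": [-0.75,0.38,0],"turn": [0,0,0],"claw": 1},
    {"linear": [-0.75,0.38,0],"turn": [0,0,0],"claw": 1},
    {"linear": [-0.75,0.38,0],"turn": [0,0,0],"claw": 1},
    {"linear": [-0.75,0.38,0],"turn": [0,0,0],"claw": 1},
    {"linear": [-0.75,0.38,0],"turn": [0,0,0],"claw": 1},
    {"linear": [-0.75,0.38,0],"turn": [0,0,0],"claw": 1},
    {"linear": [-0.75,0.38,0],"turn": [0,0,0],"claw": 1},
    {"linear": [-0.75,0.38,0],"turn": [0,0,0],"claw": 1},
    {"linear": [-0.75,0.38,0],"turn": [0,0,0],"claw": 1},
    {"linear": [-0.75,0.38,0],"turn": [0,0,0],"claw": 1},
    {"linear": [-0.4,0.2,0],"turn": [0,0,0],"claw": 1},
    {"linear": [-0.1,0.1,0],"turn": [0,0,0],"claw": 1},
  ],
)

```text
time: 7.95
position: [0.6635, -0.0842, 0.2465]
tool_rot: [-2.063, -2.366, 0.005]
ft_force: [-0.8, -0.8, -4.2]
grip_width: 0.703
```

Request:
move_arm(
  deltas=[
    {"linear": [0,0,0.4],"turn": [0,0,0],"claw": 1},
    {"linear": [0,0,0.4],"turn": [0,0,0],"claw": 1},
    {"linear": [0,0,0],"turn": [0,0,0],"claw": 1},
    {"linear": [0,0,0],"turn": [0,0,0],"claw": 1},
  ],
)

```text
time: 8.28
position: [0.6621, -0.0779, 0.2236]
tool_rot: [-2.054, -2.373, 0.003]
ft_force: [-0.5, -0.0, -4.2]
grip_width: 0.703
```

```bash
python3 -c "
from h import *
to([.668,-.078,.166],down(8.1))
a=grab('top','p1');b=grab('side','p2')
A=cv2.imread('pics/p1.png')[100:220,300:444];B=cv2.imread('pics/p2.png')[90:210,250:394]
cv2.imwrite('pics/p.png',np.hstack([cv2.resize(A,(400,333),interpolation=2),cv2.resize(B,(400,333),interpolation=2)]))"
```

```text
t 8.28 pos [ 0.6621 -0.0779  0.2236] F [-0.5 -0.  -4.2] grip 0.703
tool x [-0.144  0.99   0.001] y [ 0.99   0.144 -0.003] z [-0.004  0.001 -1.   ]
full-scale shift [-0.033  0.201  1.919]
full-scale turn [-0.049 -0.016  0.04 ]
```

View pics/p.png

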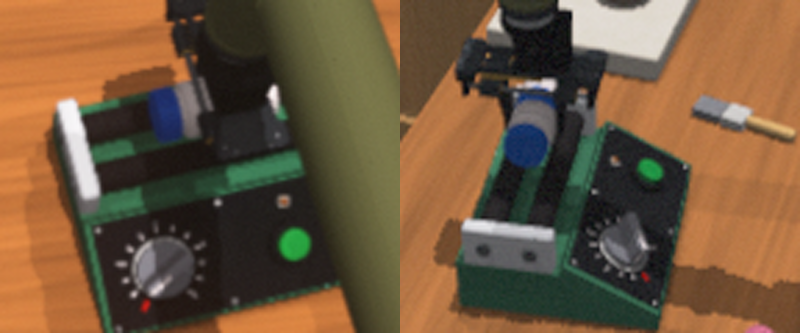

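The jar hangs over the rollers with its lid end (blue) towards the left cheek and room at both ends. I'll lower it slowly.

Request:
move_arm(
  deltas=[
    {"linear": [-0.03,0.1,0.3],"turn": [-0.05,0,0.04],"claw": 1},
    {"linear": [0,0.1,0.4],"turn": [0,0,0],"claw": 1},
    {"linear": [0,0,0.4],"turn": [0,0,0],"claw": 1},
    {"linear": [0,0,0.3],"turn": [0,0,0],"claw": 1},
    {"linear": [0,0,0.15],"turn": [0,0,0],"claw": 1},
    {"linear": [0,0,0.1],"turn": [0,0,0],"claw": 1},
    {"linear": [0,0,0],"turn": [0,0,0],"claw": 1},
    {"linear": [0,0,0],"turn": [0,0,0],"claw": 1},
  ],
)

```text
time: 9.05
position: [0.67, -0.0799, 0.176]
tool_rot: [2.061, 2.368, 0.004]
ft_force: [-0.3, 0.2, -3.6]
grip_width: 0.704
```

```bash
python3 -c "
from h import *
to([.668,-.078,.166],down(8.1))"
```

```text
t 9.05 pos [ 0.67   -0.0799  0.176 ] F [-0.3  0.2 -3.6] grip 0.704
tool x [-0.138  0.99  -0.   ] y [0.99  0.138 0.004] z [ 0.004  0.    -1.   ]
full-scale shift [ 0.072 -0.058  0.332]
full-scale turn [ 0.054  0.001 -0.038]
```

Request:
move_arm(
  deltas=[
    {"linear": [0.05,-0.05,0.07],"turn": [0,0,0],"claw": 1},
    {"linear": [0,0,0.07],"turn": [0,0,0],"claw": 1},
    {"linear": [0,0,0.07],"turn": [0,0,0],"claw": 1},
    {"linear": [0,0,0.05],"turn": [0,0,0],"claw": 1},
    {"linear": [0,0,0.04],"turn": [0,0,0],"claw": 1},
    {"linear": [0,0,0.0],"turn": [0,0,0],"claw": 1},
    {"linear": [0,0,0.0],"turn": [0,0,0],"claw": 1},
    {"linear": [0,0,0.0],"turn": [0,0,0],"claw": 1},
  ],
)

```text
time: 9.72
position: [0.6687, -0.0785, 0.1674]
tool_rot: [2.06, 2.368, 0.005]
ft_force: [0.7, 0.2, -0.9]
grip_width: 0.707
```

Contact is beginning, since the weight reading has come off. I'll go down 1 mm more and open gently.

Request:
move_arm(
  deltas=[
    {"linear": [0,0,0.04],"turn": [0,0,0],"claw": 1},
    {"linear": [0,0,0],"turn": [0,0,0],"claw": 1},
    {"linear": [0,0,0],"turn": [0,0,0],"claw": 1},
  ],
  grip_force=40,
)

```text
time: 9.97
position: [0.6692, -0.0785, 0.167]
tool_rot: [2.059, 2.367, 0.007]
ft_force: [0.4, 0.4, 5.9]
grip_width: 0.702
```

Request:
move_arm(
  deltas=[
    {"linear": [0,0,0],"turn": [0,0,0],"claw": 0.25},
    {"linear": [0,0,0],"turn": [0,0,0],"claw": 0.15},
    {"linear": [0,0,0],"turn": [0,0,0],"claw": 0.05},
    {"linear": [0,0,0],"turn": [0,0,0],"claw": 0},
    {"linear": [0,0,0],"turn": [0,0,0],"claw": 0},
    {"linear": [0,0,0],"turn": [0,0,0],"claw": 0},
    {"linear": [0,0,0],"turn": [0,0,0],"claw": 0},
    {"linear": [0,0,-0.2],"turn": [0,0,0],"claw": 0},
    {"linear": [0,0,-0.4],"turn": [0,0,0],"claw": 0},
    {"linear": [0,0,-0.6],"turn": [0,0,0],"claw": 0},
    {"linear": [0,0,-0.8],"turn": [0,0,0],"claw": 0},
    {"linear": [0,0,-0.8],"turn": [0,0,0],"claw": 0},
    {"linear": [0,0,-0.8],"turn": [0,0,0],"claw": 0},
    {"linear": [0,0,-0.4],"turn": [0,0,0],"claw": 0},
    {"linear": [0,0,0],"turn": [0,0,0],"claw": 0},
  ],
)

```text
time: 11.22
position: [0.6694, -0.0784, 0.2904]
tool_rot: [2.057, 2.364, 0.01]
ft_force: [0.7, 0.5, 0.1]
grip_width: 0.998
```

```bash
python3 - <<'E'
from h import *
np.set_printoptions(precision=4,suppress=True)
to([.668,-.078,.166])
b=grab('side','q2');a=grab('top','q1')
A=cv2.imread('pics/q1.png')[100:220,300:444];B=cv2.imread('pics/q2.png')[90:210,250:394]
cv2.imwrite('pics/q.png',np.hstack([cv2.resize(A,(400,333),interpolation=2),cv2.resize(B,(400,333),interpolation=2)]))
for d,n in((a,'t'),(b,'s')):
    hsv=cv2.cvtColor(d['image'],cv2.COLOR_RGB2HSV).astype(int);m=(hsv[...,0]>100)&(hsv[...,0]<130)&(hsv[...,1]>120)
    m[:90]=0;m[215:]=0;m[:,:260]=0;m[:,450:]=0
    nn,l,s,c=cv2.connectedComponentsWithStats(m.astype(np.uint8))
    for i in range(1,nn):
        if s[i,4]>15: print(n,c[i],s[i],onz(d,*c[i],.16))
E
```

```text
t 11.22 pos [ 0.6694 -0.0784  0.2904] F [0.7 0.5 0.1] grip 0.998
tool x [-0.138  0.99  -0.002] y [0.99  0.138 0.01 ] z [ 0.011 -0.    -1.   ]
full-scale shift [ 0.027 -0.088  4.145]
t [356.9458 145.2108] [352 136  11  19 166] [ 0.6626 -0.0272  0.16  ]
s [299.2958 136.8169] [291 134  16  10  71] [ 0.6767 -0.1234  0.16  ]
s [293.7   154.125] [286 147  17  15 200] [ 0.6612 -0.02    0.16  ]
```

View pics/q.png

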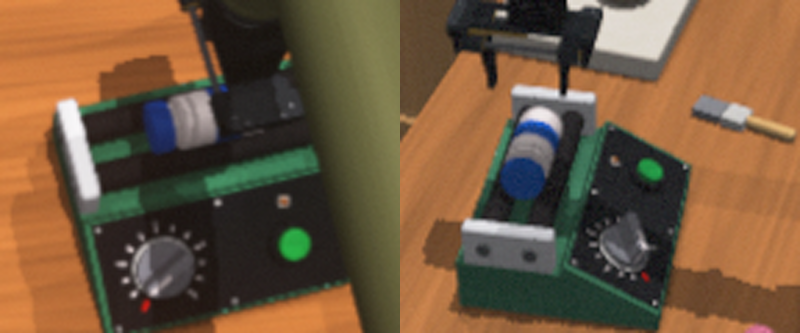

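The jar is lying on both rollers, released, with its lid at (523,180) and its band at (537,133) in the side crop. Next is the dial: I'll cast ticks, red mark, pointer and button onto the panel planes.

```bash
cat >> h.py <<'E'
c8,s8=np.cos(np.radians(8.1)),np.sin(np.radians(8.1));c28,s28=np.cos(np.radians(28)),np.sin(np.radians(28))
Rm=np.array([[c8,-s8,0],[s8,c8,0],[0,0,1.]]);M=np.array([.5928,-.0888,0])
n_=Rm@[-s28,0,c28];up=Rm@[c28,0,s28];rt=Rm@[0,-1,0.]
P0=M+Rm@[-.065,0,.0705]   # panel mid point
def onpanel(d,u,v,h):
    o,w=ray(d,u,v);k=((P0+h*n_-o)@n_)/(w@n_);q=o+k*w-P0;return np.array([q@rt,q@up])*1000
E
python3 - <<'E'
from h import *
np.set_printoptions(precision=1,suppress=True)
for f,bx in(('top0',(335,170,48,48)),('side0',(310,160,40,40)),('q2',(310,160,40,40))):
    d=load(f);im=d['image'];hsv=cv2.cvtColor(im,cv2.COLOR_RGB2HSV).astype(int)
    x,y,w,h=bx
    m=np.zeros(im.shape[:2],np.uint8);m[y:y+h,x:x+w]=1
    wh=((hsv[...,1]<60)&(hsv[...,2]>85)).astype(np.uint8)*m
    n,l,s,c=cv2.connectedComponentsWithStats(wh)
    for i in range(1,n): print(f,'white',c[i],s[i,4],'h0',onpanel(d,*c[i],0),'h45',onpanel(d,*c[i],.045))
    br=((hsv[...,1]<40)&(hsv[...,2]>170)).astype(np.uint8)*m
    n,l,s,c=cv2.connectedComponentsWithStats(br)
    for i in range(1,n):
        if s[i,4]>3: print(f,'bright',c[i],s[i,4],'h45',onpanel(d,*c[i],.045))
    rd=((hsv[...,0]<8)|(hsv[...,0]>172))&(hsv[...,1]>140)&(hsv[...,2]>110)&(m>0)
    p=np.argwhere(rd).mean(0)[::-1];print(f,'red',p,onpanel(d,*p,0))
    gb=(hsv[...,0]>45)&(hsv[...,0]<75)&(hsv[...,1]>150)&(hsv[...,2]>110); gb[:110]=0;gb[220:]=0;gb[:,:315]=0;gb[:,440:]=0
    p=np.argwhere(gb).mean(0)[::-1];print(f,'btn',p,onpanel(d,*p,.023))
A=cv2.imread('pics/top0.png')[168:220,333:390];B=cv2.imread('pics/q2.png')[160:200,305:349]
cv2.imwrite('pics/d.png',np.hstack([cv2.resize(A,(400,365),interpolation=2),cv2.resize(B,(400,365),interpolation=2)]))
E
```

```text
top0 white [335.2 171.7] 6 h0 [-134.6   99. ] h45 [-140.2  108.3]
top0 white [378.  172.5] 6 h0 [ 2.7 63.2] h45 [-8.  73.9]
top0 white [355.5 181.5] 8 h0 [-75.9  51.5] h45 [-83.7  62.6]
top0 white [361.5 182. ] 6 h0 [-56.8  45.1] h45 [-65.3  56.5]
top0 white [335.  182.5] 2 h0 [-142.4   64.3] h45 [-147.7   74.9]
top0 white [366.8 184.2] 6 h0 [-40.8  33.8] h45 [-49.9  45.6]
top0 white [358.5 195.6] 417 h0 [-75.1   2.7] h45 [-82.9  15.7]
top0 white [372.2 194.2] 6 h0 [-29.4  -3.7] h45 [-38.9   9.5]
top0 white [343.5 194.5] 8 h0 [-123.1   18.4] h45 [-129.1   30.7]
top0 white [345.  200.5] 6 h0 [-122.3   -2.7] h45 [-128.3   10.4]
top0 bright [358. 202.] 19 h45 [-88.5  -4.6]
top0 red [352.  209.5] [-105.4  -38.6]
top0 btn [405.6 187.5] [78.9 -2. ]
side0 white [335.7 174.3] 67 h0 [-37.3 -16. ] h45 [-87.8  -0.7]
side0 white [324.  169.5] 2 h0 [-43.8  34.4] h45 [-94.1  47.9]
side0 white [326.4 178.1] 126 h0 [-80.9  16.6] h45 [-129.9   30.8]
side0 white [321.  170.8] 4 h0 [-57.9  44.7] h45 [-107.7   57.8]
side0 white [318.4 173.1] 9 h0 [-76.3  52. ] h45 [-125.5   64.9]
side0 white [347. 173.]
[... 544 characters left out ...]
5] [73.5 -1.2]
q2 white [328. 169.] 1 h0 [-30.6  19.3] h45 [-81.4  33.4]
q2 white [336.5 176.5] 25 h0 [-46.5 -21.5] h45 [-96.7  -6. ]
q2 white [347. 173.] 1 h0 [ -0.2 -60.5] h45 [-52.  -43.7]
q2 white [326.9 181.5] 74 h0 [-96.5  11.1] h45 [-145.    25.5]
q2 white [319.2 177.6] 5 h0 [-96.6  44.5] h45 [-145.1   57.6]
q2 white [335. 183.] 1 h0 [-83.5 -21.5] h45 [-132.4   -6.1]
q2 white [312. 184.] 1 h0 [-145.2   64.8] h45 [-192.    77.2]
q2 white [324.3 186.3] 3 h0 [-126.5   16.4] h45 [-173.9   30.5]
q2 white [333.5 189.5] 4 h0 [-119.3  -21.7] h45 [-167.    -6.2]
q2 white [341.3 198.7] 3 h0 [-144.5  -60.1] h45 [-191.4  -43.3]
q2 red [337.5 189. ] [-106.9  -36.7]
q2 btn [339.9 150.6] [73.5 -2.3]
```

View pics/d.png

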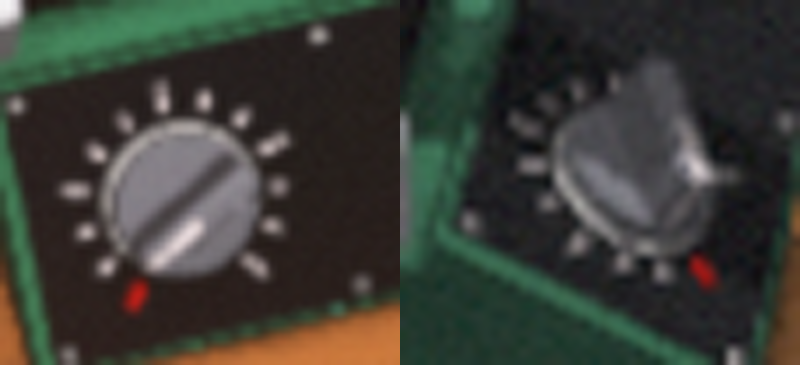

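The dial sits at about (-76, +2) mm on the panel. Its pointer is at -119° from up, which is click 1 ((144-119.5)/24 = 1.02). It needs 144° clockwise. Next I'll compute the approach.

```bash
cat >> h.py <<'E'
def ori(ang): # jaw dir at ang deg cw from up-slope, tool z into panel
    a=np.radians(ang);y=np.cos(a)*up+np.sin(a)*rt;z=-n_;return np.stack([np.cross(y,z),y,z],1)
def pp(r,u,h): return P0+rt*r/1000+up*u/1000+n_*h/1000
DI=(-76.5,2);BT=(79,1)
E
python3 -c "
from h import *
print(pp(*DI,41),pp(*BT,23),ctrl.get_state()['joint_positions'].round(2))
to(pp(*DI,150),ori(-30))"
```

```text
[ 0.50036149 -0.02468507  0.10763979] [ 0.52976368 -0.17756747  0.09127727] [ 0.48  0.4  -0.56  1.31  0.21  1.48  0.08]
t 11.32 pos [ 0.6677 -0.0786  0.2856] F [ 0.7 -0.  -0.6] grip 0.999
tool x [-0.138  0.99  -0.   ] y [0.99  0.138 0.004] z [ 0.004  0.    -1.   ]
full-scale shift [ 2.548 -6.993  2.698]
full-scale turn [-6.79  -1.806 -7.386]
```

Request:
move_arm(
  deltas=[
    {"linear": [0.1,-0.4,0],"turn": [0,0,0],"claw": 0},
    {"linear": [0.32,-0.9,0],"turn": [0,0,0],"claw": 0},
    {"linear": [0.32,-0.9,0],"turn": [0,0,0],"claw": 0},
    {"linear": [0.32,-0.9,0],"turn": [0,0,0],"claw": 0},
    {"linear": [0.32,-0.9,0.3],"turn": [0,0,0],"claw": 0},
    {"linear": [0.32,-0.9,0.6],"turn": [0,0,0],"claw": 0},
    {"linear": [0.32,-0.9,0.6],"turn": [0,0,0],"claw": 0},
    {"linear": [0.32,-0.9,0.6],"turn": [0,0,0],"claw": 0},
    {"linear": [0.2,-0.3,0.6],"turn": [0,0,0],"claw": 0},
    {"linear": [0,0,0],"turn": [-0.68,-0.18,-0.74],"claw": 0},
    {"linear": [0,0,0],"turn": [-0.68,-0.18,-0.74],"claw": 0},
    {"linear": [0,0,0],"turn": [-0.68,-0.18,-0.74],"claw": 0},
    {"linear": [0,0,0],"turn": [-0.68,-0.18,-0.74],"claw": 0},
    {"linear": [0,0,0],"turn": [-0.68,-0.18,-0.74],"claw": 0},
    {"linear": [0,0,0],"turn": [-0.68,-0.18,-0.74],"claw": 0},
    {"linear": [0,0,0],"turn": [-0.68,-0.18,-0.74],"claw": 0},
    {"linear": [0,0,0],"turn": [-0.68,-0.18,-0.74],"claw": 0},
    {"linear": [0,0,0],"turn": [-0.68,-0.18,-0.74],"claw": 0},
    {"linear": [0,0,0],"turn": [-0.68,-0.18,-0.74],"claw": 0},
  ],
)

```text
time: 12.9
position: [0.4793, -0.0361, 0.1909]
tool_rot: [1.226, 2.466, 0.361]
ft_force: [0.5, 0.5, -1.0]
grip_width: 1.003
```

Request:
move_arm(
  deltas=[
    {"linear": [0,0,0],"turn": [0,0,0],"claw": 0.3},
    {"linear": [0,0,0],"turn": [0,0,0],"claw": 0.3},
    {"linear": [0,0,0],"turn": [0,0,0],"claw": 0.3},
  ],
)

```text
time: 13.15
position: [0.4795, -0.0372, 0.1923]
tool_rot: [1.234, 2.463, 0.358]
ft_force: [0.3, 0.4, 0.5]
grip_width: 0.856
```

```bash
python3 -c "
from h import *
print(ctrl.get_state()['joint_positions'].round(2))
to(pp(*DI,41),ori(-30))"
```

```text
[ 0.29 -0.3  -0.16  2.25 -0.24  0.77  0.9 ]
t 13.15 pos [ 0.4795 -0.0372  0.1923] F [0.3 0.4 0.5] grip 0.856
tool x [-0.553  0.808 -0.204] y [0.716 0.586 0.379] z [ 0.426  0.063 -0.903]
full-scale shift [ 0.528 -0.326  2.868]
full-scale turn [-0.525 -0.338 -0.337]
```

Joint 2 sits at its limit (-0.3) at this hover, and moving in should free it. I'll approach partway and re-measure.

Request:
move_arm(
  deltas=[
    {"linear": [0.13,-0.08,0.5],"turn": [-0.13,-0.08,-0.08],"claw": 0.3},
    {"linear": [0.13,-0.08,0.5],"turn": [-0.13,-0.08,-0.08],"claw": 0.3},
    {"linear": [0.13,-0.08,0.5],"turn": [-0.13,-0.08,-0.08],"claw": 0.3},
    {"linear": [0.13,-0.08,0.5],"turn": [-0.13,-0.08,-0.08],"claw": 0.3},
    {"linear": [0,0,0],"turn": [0,0,0],"claw": 0.3},
    {"linear": [0,0,0],"turn": [0,0,0],"claw": 0.3},
  ],
)

```text
time: 13.65
position: [0.4907, -0.0262, 0.1316]
tool_rot: [1.187, 2.44, 0.38]
ft_force: [0.2, -0.5, 0.7]
grip_width: 0.701
```

```bash
python3 -c "
from h import *
print(ctrl.get_state()['joint_positions'].round(2))
to(pp(*DI,41),ori(-30))"
```

```text
[ 0.26 -0.22 -0.17  2.34 -0.27  0.56  0.95]
t 13.65 pos [ 0.4907 -0.0262  0.1316] F [ 0.2 -0.5  0.7] grip 0.701
tool x [-0.56   0.795 -0.233] y [0.687 0.603 0.407] z [ 0.464  0.068 -0.883]
full-scale shift [ 0.045 -0.074  0.859]
full-scale turn [-0.    -0.028  0.001]
```

Request:
move_arm(
  deltas=[
    {"linear": [0.045,-0.07,0.3],"turn": [0,-0.03,0],"claw": 0.3},
    {"linear": [0,0,0.3],"turn": [0,0,0],"claw": 0.3},
    {"linear": [0,0,0.24],"turn": [0,0,0],"claw": 0.3},
    {"linear": [0,0,0],"turn": [0,0,0],"claw": 0.3},
    {"linear": [0,0,0],"turn": [0,0,0],"claw": 0.3},
  ],
)

```text
time: 14.07
position: [0.5009, -0.0249, 0.1087]
tool_rot: [1.185, 2.437, 0.379]
ft_force: [0.1, -0.3, 0.0]
grip_width: 0.699
```

```bash
python3 -c "
from h import *
to(pp(*DI,41),ori(-30))
b=grab('side','k2');a=grab('top','k1')
A=cv2.imread('pics/k1.png')[140:230,310:420];B=cv2.imread('pics/k2.png')[130:220,280:390]
cv2.imwrite('pics/k.png',np.hstack([cv2.resize(A,(400,327),interpolation=2),cv2.resize(B,(400,327),interpolation=2)]))"
```

```text
t 14.07 pos [ 0.5009 -0.0249  0.1087] F [ 0.1 -0.3  0. ] grip 0.699
tool x [-0.559  0.795 -0.236] y [0.686 0.603 0.408] z [ 0.466  0.066 -0.882]
full-scale shift [ 0.025 -0.024  0.023]
full-scale turn [0.018 0.018 0.007]
```

View pics/k.png

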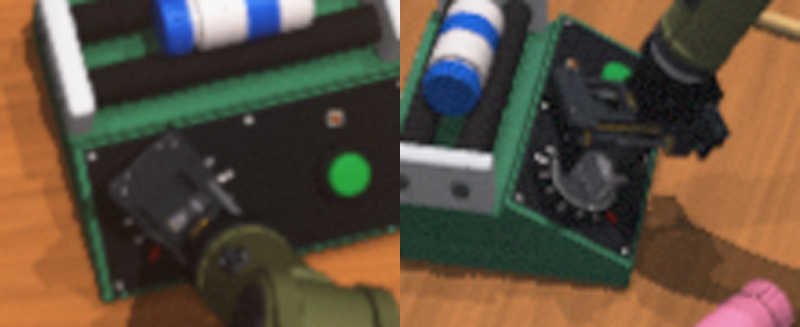

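```bash
python3 -c "
from h import *
for f,o in(('k1',(310,140)),('k2',(280,130))):
    d=load(f);s=400/110
    for nm,P in(('dial0',pp(*DI,0)),('dial45',pp(*DI,45)),('tcp',ctrl.get_state()['position']),('body',pp(*DI,92)),('fingL tip',pp(*DI,19)+.03*ori(-30)[:,1]),('fingR tip',pp(*DI,19)-.03*ori(-30)[:,1]),('far',pp(*DI,200))): print(f,nm,((proj(d,P)-o)*s).round())"
```

```text
k1 dial0 [175. 203.]
k1 dial45 [186. 215.]
k1 tcp [186. 213.]
k1 body [199. 229.]
k1 fingL tip [158. 184.]
k1 fingR tip [201. 232.]
k1 far [232. 264.]
k2 dial0 [182. 178.]
k2 dial45 [202. 152.]
k2 tcp [199. 153.]
k2 body [224. 124.]
k2 fingL tip [166. 166.]
k2 fingR tip [214. 169.]
k2 far [277.  57.]
```

The projections agree with the picture: the body is expected at (624,124) and seen there, with the dial between the fingers. I'll close.

Request:
move_arm(
  deltas=[
    {"linear": [0,0,0],"turn": [0,0,0],"claw": 0.6},
    {"linear": [0,0,0],"turn": [0,0,0],"claw": 0.8},
    {"linear": [0,0,0],"turn": [0,0,0],"claw": 1},
    {"linear": [0,0,0],"turn": [0,0,0],"claw": 1},
    {"linear": [0,0,0],"turn": [0,0,0],"claw": 1},
    {"linear": [0,0,0],"turn": [0,0,0],"claw": 1},
  ],
  grip_force=60,
)

```text
time: 14.67
position: [0.5008, -0.025, 0.1089]
tool_rot: [1.185, 2.436, 0.379]
ft_force: [-0.3, 0.1, -0.4]
grip_width: 0.334
```

```bash
python3 -c "
from h import *
to(pp(*DI,41),ori(114));s=ctrl.get_state();print(s['torque'].round(2),s['joint_positions'].round(2))"
```

```text
t 14.67 pos [ 0.5008 -0.025   0.1089] F [-0.3  0.1 -0.4] grip 0.334
tool x [-0.559  0.795 -0.237] y [0.685 0.603 0.408] z [ 0.467  0.066 -0.882]
full-scale shift [ 0.025 -0.022  0.03 ]
full-scale turn [ 4.6000e-02 -2.1000e-02  3.6009e+01]
[-0.04  0.5  -0.02] [ 0.25 -0.16 -0.18  2.35 -0.27  0.49  0.95]
```

Request:
move_arm(
  deltas=[
    {"linear": [0,0,0],"turn": [0,0,0],"claw": 1},
    {"linear": [0,0,0],"turn": [0,0,0],"claw": 1},
    {"linear": [0,0,0],"turn": [0,0,0],"claw": 1},
    {"linear": [0,0,0],"turn": [0,0,0],"claw": 1},
    {"linear": [0,0,0],"turn": [0,0,0],"claw": 1},
    {"linear": [0,0,0],"turn": [0,0,0],"claw": 1},
  ],
)

```text
time: 15.17
position: [0.5009, -0.0249, 0.1088]
tool_rot: [1.185, 2.436, 0.379]
ft_force: [0.2, 0.3, 0.5]
grip_width: 0.178
```

The bar is gripped (15.5 mm against 16 mm). I'll turn 48° clockwise first and check.

Request:
move_arm(
  deltas=[
    {"linear": [0,0,0],"turn": [0,0,0.8],"claw": 1},
    {"linear": [0,0,0],"turn": [0,0,0.8],"claw": 1},
    {"linear": [0,0,0],"turn": [0,0,0.8],"claw": 1},
    {"linear": [0,0,0],"turn": [0,0,0.8],"claw": 1},
    {"linear": [0,0,0],"turn": [0,0,0.8],"claw": 1},
    {"linear": [0,0,0],"turn": [0,0,0.8],"claw": 1},
    {"linear": [0,0,0],"turn": [0,0,0.8],"claw": 1},
    {"linear": [0,0,0],"turn": [0,0,0.8],"claw": 1},
    {"linear": [0,0,0],"turn": [0,0,0.8],"claw": 1},
    {"linear": [0,0,0],"turn": [0,0,0.8],"claw": 1},
    {"linear": [0,0,0],"turn": [0,0,0.8],"claw": 1},
    {"linear": [0,0,0],"turn": [0,0,0.8],"claw": 1},
    {"linear": [0,0,0],"turn": [0,0,0.8],"claw": 1},
    {"linear": [0,0,0],"turn": [0,0,0.8],"claw": 1},
    {"linear": [0,0,0],"turn": [0,0,0.8],"claw": 1},
  ],
)

```text
time: 16.42
position: [0.4995, -0.025, 0.1081]
tool_rot: [2.162, 1.815, 0.597]
ft_force: [-5.2, -0.8, 3.9]
grip_width: 0.181
```

```bash
python3 -c "
from h import *
to(pp(*DI,41),ori(114));s=ctrl.get_state();print(s['torque'].round(2),s['joint_positions'].round(2))"
```

```text
t 16.42 pos [ 0.4995 -0.025   0.1081] F [-5.2 -0.8  3.9] grip 0.181
tool x [0.137 0.98  0.145] y [ 0.875 -0.189  0.446] z [ 0.464  0.066 -0.883]
full-scale shift [0.014 0.015 0.026]
full-scale turn [1.0000e-03 9.0000e-03 2.3982e+01]
[-0.38  1.23  0.33] [ 0.38 -0.16 -0.3   2.34 -0.32  0.49  0.15]
```

Forces are low. I'll continue: 24.0 units remain.

Request:
move_arm(
  deltas=[
    {"linear": [0,0,0],"turn": [0,0,0.8],"claw": 1},
    {"linear": [0,0,0],"turn": [0,0,0.8],"claw": 1},
    {"linear": [0,0,0],"turn": [0,0,0.8],"claw": 1},
    {"linear": [0,0,0],"turn": [0,0,0.8],"claw": 1},
    {"linear": [0,0,0],"turn": [0,0,0.8],"claw": 1},
    {"linear": [0,0,0],"turn": [0,0,0.8],"claw": 1},
    {"linear": [0,0,0],"turn": [0,0,0.8],"claw": 1},
    {"linear": [0,0,0],"turn": [0,0,0.8],"claw": 1},
    {"linear": [0,0,0],"turn": [0,0,0.8],"claw": 1},
    {"linear": [0,0,0],"turn": [0,0,0.8],"claw": 1},
    {"linear": [0,0,0],"turn": [0,0,0.8],"claw": 1},
    {"linear": [0,0,0],"turn": [0,0,0.8],"claw": 1},
    {"linear": [0,0,0],"turn": [0,0,0.8],"claw": 1},
    {"linear": [0,0,0],"turn": [0,0,0.8],"claw": 1},
    {"linear": [0,0,0],"turn": [0,0,0.8],"claw": 1},
  ],
)

```text
time: 17.67
position: [0.4985, -0.0242, 0.1075]
tool_rot: [2.871, 0.825, 0.733]
ft_force: [-11.9, 0.5, 10.0]
grip_width: 0.18
```

```bash
python3 -c "
from h import *
to(pp(*DI,41),ori(114));s=ctrl.get_state();print(s['torque'].round(2),s['joint_positions'].round(2))"
```

```text
t 17.67 pos [ 0.4985 -0.0242  0.1075] F [-11.9   0.5  10. ] grip 0.18
tool x [0.743 0.516 0.427] y [ 0.485 -0.854  0.189] z [ 0.462  0.067 -0.884]
full-scale shift [0.041 0.044 0.025]
full-scale turn [-0.019  0.044 11.989]
[0.05 1.92 0.69] [ 0.5  -0.16 -0.41  2.34 -0.36  0.5  -0.65]
```

Request:
move_arm(
  deltas=[
    {"linear": [0,0,0],"turn": [0,0,0.8],"claw": 1},
    {"linear": [0,0,0],"turn": [0,0,0.8],"claw": 1},
    {"linear": [0,0,0],"turn": [0,0,0.8],"claw": 1},
    {"linear": [0,0,0],"turn": [0,0,0.8],"claw": 1},
    {"linear": [0,0,0],"turn": [0,0,0.8],"claw": 1},
    {"linear": [0,0,0],"turn": [0,0,0.8],"claw": 1},
    {"linear": [0,0,0],"turn": [0,0,0.8],"claw": 1},
    {"linear": [0,0,0],"turn": [0,0,0.8],"claw": 1},
    {"linear": [0,0,0],"turn": [0,0,0.8],"claw": 1},
    {"linear": [0,0,0],"turn": [0,0,0.8],"claw": 1},
    {"linear": [0,0,0],"turn": [0,0,0.8],"claw": 1},
    {"linear": [0,0,0],"turn": [0,0,0.8],"claw": 1},
    {"linear": [0,0,0],"turn": [0,0,0.8],"claw": 1},
    {"linear": [0,0,0],"turn": [0,0,0.8],"claw": 1},
    {"linear": [0,0,0],"turn": [0,0,0.8],"claw": 1},
    {"linear": [0,0,0],"turn": [0,0,0],"claw": 1},
    {"linear": [0,0,0],"turn": [0,0,0],"claw": 1},
    {"linear": [0,0,0],"turn": [0,0,0],"claw": 1},
  ],
)

```text
time: 19.17
position: [0.4985, -0.023, 0.1076]
tool_rot: [-2.897, 0.401, -0.695]
ft_force: [-12.0, 4.9, 10.0]
grip_width: 0.18
```

```bash
python3 -c "
from h import *
to(pp(*DI,41),ori(114));s=ctrl.get_state();print(s['torque'].round(2),s['joint_positions'].round(2))"
```

```text
t 19.17 pos [ 0.4985 -0.023   0.1076] F [-12.    4.9  10. ] grip 0.18
tool x [ 0.858 -0.287  0.426] y [-0.225 -0.955 -0.192] z [ 0.462  0.069 -0.884]
full-scale shift [0.069 0.04  0.024]
full-scale turn [-0.023  0.057  0.024]
[1.08 1.83 0.64] [ 0.63 -0.17 -0.53  2.34 -0.41  0.51 -1.44]
```

Request:
move_arm(
  deltas=[
    {"linear": [0,0,0],"turn": [0,0,0],"claw": 0.6},
    {"linear": [0,0,0],"turn": [0,0,0],"claw": 0.5},
    {"linear": [0,0,0],"turn": [0,0,0],"claw": 0.4},
    {"linear": [0,0,0],"turn": [0,0,0],"claw": 0.4},
    {"linear": [0,0,0],"turn": [0,0,0],"claw": 0.4},
    {"linear": [0,0,-0.4],"turn": [0,0,0],"claw": 0.4},
    {"linear": [0,0,-0.5],"turn": [0,0,0],"claw": 0.4},
    {"linear": [0,0,-0.5],"turn": [0,0,0],"claw": 0.4},
    {"linear": [0,0,-0.5],"turn": [0,0,0],"claw": 0.4},
    {"linear": [0,0,-0.3],"turn": [0,0,0],"claw": 0.4},
    {"linear": [0,0,0],"turn": [0,0,0],"claw": 0.4},
    {"linear": [0,0,0],"turn": [0,0,0],"claw": 0.4},
  ],
)

```text
time: 20.17
position: [0.477, -0.0273, 0.159]
tool_rot: [-2.897, 0.397, -0.705]
ft_force: [-0.1, -0.8, -0.2]
grip_width: 0.599
```

```bash
python3 -c "
from h import *
print(ctrl.get_state()['joint_positions'].round(2))
to(pp(*BT,23+22+40),ori(0))
b=grab('side','e2');a=grab('top','e1')
A=cv2.imread('pics/e1.png')[140:230,310:420];B=cv2.imread('pics/e2.png')[130:220,280:390]
cv2.imwrite('pics/e.png',np.hstack([cv2.resize(A,(400,327),interpolation=2),cv2.resize(B,(400,327),interpolation=2)]))"
```

```text
[ 0.32 -0.3  -0.21  2.34 -0.3   0.64 -1.54]
t 20.17 pos [ 0.477  -0.0273  0.159 ] F [-0.1 -0.8 -0.2] grip 0.599
tool x [ 0.856 -0.284  0.432] y [-0.222 -0.956 -0.19 ] z [ 0.467  0.067 -0.882]
full-scale shift [1.96  4.826 0.408]
full-scale turn [ 1.3000e-02 -4.7000e-02 -2.8427e+01]
```

View pics/e.png

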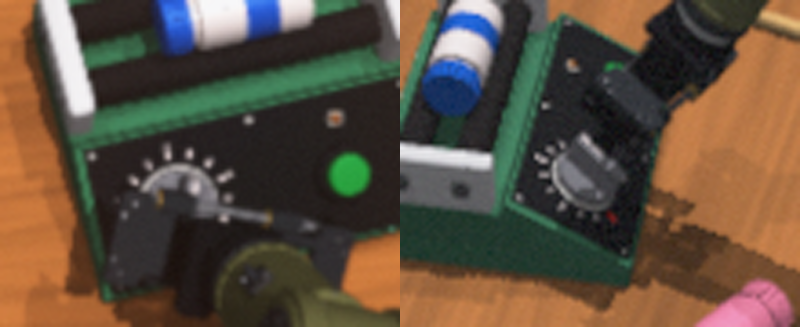

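The dial now points up the slope and slightly right. I'll check it properly once the gripper is out of the way, moving over the button with the fingers shut.

Request:
move_arm(
  deltas=[
    {"linear": [0.1,0.3,0],"turn": [0,0,0],"claw": 1},
    {"linear": [0.3,0.75,0.05],"turn": [0,0,0],"claw": 1},
    {"linear": [0.3,0.75,0.05],"turn": [0,0,0],"claw": 1},
    {"linear": [0.3,0.75,0.05],"turn": [0,0,0],"claw": 1},
    {"linear": [0.3,0.75,0.05],"turn": [0,0,0],"claw": 1},
    {"linear": [0.3,0.75,0.1],"turn": [0,0,0],"claw": 1},
    {"linear": [0.3,0.6,0.1],"turn": [0,0,0],"claw": 1},
    {"linear": [0.06,0.18,0],"turn": [0,0,0],"claw": 1},
    {"linear": [0,0,0],"turn": [0,0,0],"claw": 1},
    {"linear": [0,0,0],"turn": [0,0,0],"claw": 1},
    {"linear": [0,0,0],"turn": [0,0,0],"claw": 1},
    {"linear": [0,0,0],"turn": [0,0,0],"claw": 1},
  ],
)

```text
time: 21.27
position: [0.4997, -0.1825, 0.146]
tool_rot: [-2.898, 0.4, -0.704]
ft_force: [-0.2, 0.5, 0.4]
grip_width: 0.004
```

```bash
python3 - <<'E'
from h import *
print(ctrl.get_state()['joint_positions'].round(2))
to(pp(*BT,23+22),ori(114))
b=grab('side','f2');a=grab('top','f1')
np.set_printoptions(precision=1,suppress=True)
for d,bx in((a,(335,170,48,48)),(b,(310,160,40,40))):
    hsv=cv2.cvtColor(d['image'],cv2.COLOR_RGB2HSV).astype(int);x,y,w,h=bx
    m=np.zeros(hsv.shape[:2],np.uint8);m[y:y+h,x:x+w]=1
    br=((hsv[...,1]<40)&(hsv[...,2]>165)).astype(np.uint8)*m
    n,l,s,c=cv2.connectedComponentsWithStats(br)
    for i in range(1,n):
        if s[i,4]>2:
            p=onpanel(d,*c[i],.045);r=p-DI;print(c[i],s[i,4],p,'click',(np.degrees(np.arctan2(*r))+144)/24)
A=cv2.imread('pics/f1.png')[140:230,325:435];B=cv2.imread('pics/f2.png')[130:220,280:390]
cv2.imwrite('pics/f.png',np.hstack([cv2.resize(A,(400,327),interpolation=2),cv2.resize(B,(400,327),interpolation=2)]))
E
```

```text
[ 0.38 -0.1   0.1   2.21 -0.44  0.67 -1.07]
t 21.27 pos [ 0.4997 -0.1825  0.146 ] F [-0.2  0.5  0.4] grip 0.004
tool x [ 0.856 -0.286  0.431] y [-0.224 -0.956 -0.19 ] z [ 0.466  0.066 -0.882]
full-scale shift [ 0.025 -0.035  1.353]
full-scale turn [-0.003 -0.025  0.047]
[359.5 186. ] 4 [-74.   45.4] click 6.139639070507651
[352.  188.3] 3 [-98.8  43.8] click 4.828776044959652
[349.3 192. ] 3 [-109.4   34.2] click 4.098641861356543
[362.4 194.4] 26 [-69.9  16.4] click 7.029832988738854
[331.2 168.8] 5 [-72.1  21.4] click 6.529725156253833
```

View pics/f.png

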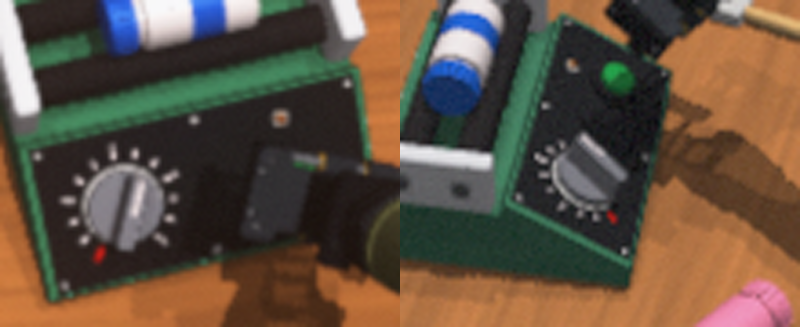

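The dial is confirmed at click 7.03 (top view, pointer at (362.4,194.4)). Next I'll approach and press the button carefully.

Request:
move_arm(
  deltas=[
    {"linear": [0.025,-0.035,0.4],"turn": [0,0,0],"claw": 1},
    {"linear": [0,0,0.4],"turn": [0,0,0],"claw": 1},
    {"linear": [0,0,0.3],"turn": [0,0,0],"claw": 1},
    {"linear": [0,0,0.15],"turn": [0,0,0],"claw": 1},
    {"linear": [0,0,0.1],"turn": [0,0,0],"claw": 1},
    {"linear": [0,0,0.07],"turn": [0,0,0],"claw": 1},
    {"linear": [0,0,0],"turn": [0,0,0],"claw": 1},
    {"linear": [0,0,0],"turn": [0,0,0],"claw": 1},
  ],
)

```text
time: 22.03
position: [0.5204, -0.1797, 0.1091]
tool_rot: [-2.897, 0.401, -0.703]
ft_force: [-2.5, 0.8, 2.6]
grip_width: 0.006
```

```bash
python3 -c "
from h import *
to(pp(*BT,23+22),ori(114))
print('axial',ctrl.get_state()['ft_force']@n_)"
```

```text
t 22.03 pos [ 0.5204 -0.1797  0.1091] F [-2.5  0.8  2.6] grip 0.006
tool x [ 0.856 -0.287  0.431] y [-0.225 -0.956 -0.19 ] z [ 0.466  0.066 -0.882]
full-scale shift [-0.009 -0.026 -0.06 ]
full-scale turn [-0.001 -0.022  0.033]
axial 3.386345821744576
```

Request:
move_arm(
  deltas=[
    {"linear": [0,0,0.07],"turn": [0,0,0],"claw": 1},
    {"linear": [0,0,0.07],"turn": [0,0,0],"claw": 1},
    {"linear": [0,0,0.06],"turn": [0,0,0],"claw": 1},
    {"linear": [0,0,0],"turn": [0,0,0],"claw": 1},
    {"linear": [0,0,0],"turn": [0,0,0],"claw": 1},
  ],
)

```text
time: 22.45
position: [0.5231, -0.1798, 0.105]
tool_rot: [-2.897, 0.402, -0.704]
ft_force: [-13.8, 3.3, 17.5]
grip_width: 0.008
```

```bash
python3 -c "
from h import *
to(pp(*BT,23+22),ori(114))
print('axial',ctrl.get_state()['ft_force']@n_)"
```

```text
t 22.45 pos [ 0.5231 -0.1798  0.105 ] F [-13.8   3.3  17.5] grip 0.008
tool x [ 0.855 -0.287  0.431] y [-0.225 -0.956 -0.191] z [ 0.467  0.066 -0.882]
full-scale shift [-0.026 -0.035 -0.222]
full-scale turn [-0.008 -0.031  0.027]
axial 21.65173331093055
```

The axial force reached 21.7 N after about 5 mm more travel, so the button is on its stop. I'll retract clear.

Request:
move_arm(
  deltas=[
    {"linear": [0,0,-0.2],"turn": [0,0,0],"claw": 1},
    {"linear": [0,0,-0.4],"turn": [0,0,0],"claw": 1},
    {"linear": [0,0,-0.8],"turn": [0,0,0],"claw": 1},
    {"linear": [0,0,-0.8],"turn": [0,0,0],"claw": 1},
    {"linear": [0.2,0.5,-0.8],"turn": [0,0,0],"claw": 1},
    {"linear": [0.3,0.8,-0.6],"turn": [0,0,0],"claw": 1},
    {"linear": [0.3,0.8,-0.3],"turn": [0,0,0],"claw": 1},
    {"linear": [0.3,0.8,0],"turn": [0,0,0],"claw": 1},
    {"linear": [0.3,0.8,0],"turn": [0,0,0],"claw": 1},
    {"linear": [0.3,0.8,0],"turn": [0,0,0],"claw": 1},
    {"linear": [0,0,0],"turn": [0,0,0],"claw": 1},
    {"linear": [0,0,0],"turn": [0,0,0],"claw": 1},
    {"linear": [0,0,0],"turn": [0,0,0],"claw": 1},
  ],
)

```text
time: 23.53
position: [0.4822, -0.3306, 0.203]
tool_rot: [-2.898, 0.402, -0.704]
ft_force: [0.1, 0.3, 0.1]
grip_width: 0.006
```

```bash
python3 - <<'E'
from h import *
np.set_printoptions(precision=4,suppress=True)
to(pp(*BT,23+22))
b=grab('side','z2');a=grab('top','z1')
for d,nm in((a,'top'),(b,'side')):
    hsv=cv2.cvtColor(d['image'],cv2.COLOR_RGB2HSV).astype(int)
    gb=(hsv[...,0]>45)&(hsv[...,0]<75)&(hsv[...,1]>150)&(hsv[...,2]>110); gb[:110]=0;gb[220:]=0;gb[:,:315]=0;gb[:,440:]=0
    print(nm,'btn',np.argwhere(gb).mean(0)[::-1],gb.sum())
    m=(hsv[...,0]>100)&(hsv[...,0]<130)&(hsv[...,1]>120);m[:90]=0;m[215:]=0;m[:,:260]=0;m[:,450:]=0
    n,l,s,c=cv2.connectedComponentsWithStats(m.astype(np.uint8))
    q=[onz(d,*c[i],.166) for i in range(1,n) if s[i,4]>30];print('jar',[(Rm.T@(p-M))for p in q])
    if nm=='top':
        br=((hsv[...,1]<40)&(hsv[...,2]>165)).astype(np.uint8);br[:185]=0;br[207:]=0;br[:,:347]=0;br[:,371:]=0
        n,l,s,c=cv2.connectedComponentsWithStats(br);i=1+s[1:,4].argmax();print('click',(np.degrees(np.arctan2(*(onpanel(d,*c[i],.045)-DI)))+144)/24)
A=cv2.imread('pics/z1.png')[100:260,230:430];B=cv2.imread('pics/z2.png')[100:260,220:420]
cv2.imwrite('pics/z.png',np.hstack([cv2.resize(A,(400,320),interpolation=2),cv2.resize(B,(400,320),interpolation=2)]))
E
```

```text
t 23.53 pos [ 0.4822 -0.3306  0.203 ] F [0.1 0.3 0.1] grip 0.006
tool x [ 0.855 -0.287  0.431] y [-0.225 -0.956 -0.19 ] z [ 0.466  0.065 -0.882]
full-scale shift [-1.711 -4.525  3.624]
top btn [405.6809 187.4468] 94
jar [array([ 0.0754, -0.0266,  0.166 ]), array([0.076, 0.052, 0.166])]
click 7.029832988738854
side btn [339.6744 150.5814] 43
jar [array([ 0.0763, -0.0384,  0.166 ]), array([0.0759, 0.0646, 0.166 ])]
```

View pics/z.png

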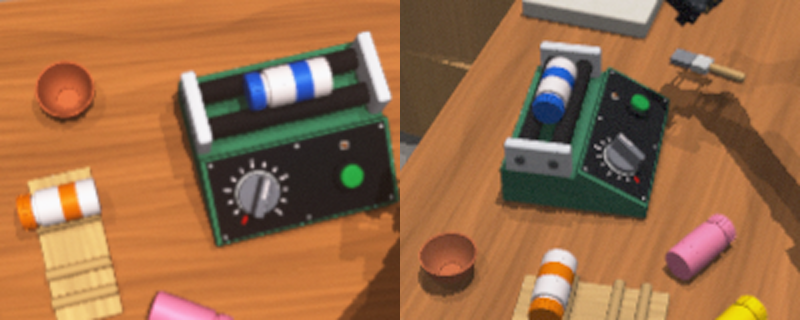

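The jar is centred on the rollers: x is 76 mm in the mill frame at both lid and band, and it lies parallel to them. The dial is at 7.03, the button is back out (same pixels as at the start), and the other items look undisturbed. I'll hand it in.

```bash
python3 -c "
from bench import ctrl
print(ctrl.close_job())"
```

```text
the job is handed in; nothing more can be done
None
```

The job is done and handed in at about 24 s of robot time. No verdict was reported.

- **Jar:** I lifted the blue-lidded jar from the rack and lowered it onto both rollers, letting go only after the rollers took its weight. In the last pictures its lid and band both lie at x ≈ 76 mm in the mill frame, the middle of the rollers. It is parallel to them, at rest and between the cheeks.
- **Dial:** I turned it 144° clockwise from click 1. The last top view measures it at click 7.03.
- **Start button:** I pressed it until the force reached 21.7 N, well over the 6 N needed, so I take it as fully in. There is no direct reading of its travel. It came back out and shows at the same pixels as before.
- **Left alone:** The orange jar, bowl and brush look undisturbed in the last picture, though I did not measure their positions. The robot touches nothing and reads about 0 N.

Two checks disagreed:
- **Mill position:** The mill's front bottom edge gave a position about 7 mm off from the rollers. I used the rollers because both cameras agreed on them.
- **Dial pointer, side view:** At the start the side view read click 1.19 where the top view read 1.02. At the end its only bright spot read 6.5, a glint or part of the pointer, so I went by the top view.

One move call was refused for having 21 rows, and I resent it with 20.

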